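# Stroke a camera slider and park it on its tight spot

## Robot

A 7-joint arm with a two-finger parallel gripper is mounted at the origin on the work surface. World frame = base frame: x ahead of the robot, y to its left, z up, the work surface at z = 0. Lengths are in m, angles in rad, forces in N, time in s.
With the tool pointing down it reaches from about 0.425 to 0.875 m from the base axis. Payload 4.7 kg.
Tool frame: the origin (TCP) lies midway between the tips of the shut fingers; the grasp point (between the pads) lies 19 mm behind it; z points along the fingers, y is the line along which they close (so a half turn about z gives the same grasp; the last joint's range is limited). The gripper opens to 87 mm and grips with 3 to 60 N. Pads are 19 mm wide; open, the fingers measure 117 mm over their backs; the gripper's body (75 mm by 190 mm) begins 51 mm behind the grasp point.
Start: joints at [1.319, 0.321, -0.07, 1.45, 0.023, 1.371, -0.057], TCP at [0.171, -0.627, 0.199] pointing down, gripper open.
Joint ranges: [-2.86, 2.86], [-0.3, 2.09], [-1.38, 1.24], [0.06, 2.45], [-1.56, 4.7], [0.09, 2.05], [-2.69, 2.69]. Speed limits (rad/s): [2.57, 2.57, 3.14, 3.14, 3.14, 3.14, 3.14].

## Interface

Orientations are given as a rotation vector (axis times angle).
In Python, from bench import monitor, cams, workorder gives the robot as it stands.
- The arm moves only by the tool move_arm, never from a script. Its arguments are lists of equal length, an entry for each row: "slide": the shift along the tool's x, y, z in cm, a list of three; "roll": the turn about the tool's z in rad. In form: {"slide": [[dx, dy, dz], ...], "roll": [roll, ...]}. A call has 1 to 20 rows; each row is the pose to reach, as a shift and turn from the pose commanded when the call began, along the tool's axes at that moment; what a row does not reach only later rows make up. A row lasts 1/10 s, in which the tool goes at most 50 mm and 8.59 degrees, less where a joint would pass 70% of its speed; a pose out of reach is approached as far as the arm can. A call with a gripper value outside its range is refused whole. "gripper" is the finger opening in cm, from 0 to 8.7, set as the call begins (left out, the last holds). The fingers move at their own pace and stop on an object; "squeeze" is the grip in N (left out, the last holds). Time passes only in rows, so rows that repeat a pose let the fingers close. It gives the time, the measured TCP pose, the force, the opening and the grip force at its end, in the units of the state.
- monitor.get_state(): the state, without advancing time (a new reading comes with each control period).
- cams.get_image(name): name is "scene" or "top" or "wrist"; returns the picture (384x512x3 uint8, red, green, blue); there is no depth.
- cams.get_calibration(name): a dict with "mtx" (3x3 intrinsics, pixels), "R" (3x3) and "t" (3): a world point X has camera coordinates R X + t. Camera axes: x right, y down, z forward; pixel columns grow to the right and rows downward; lengths in m; the calibration is good to about 2 mm. A picture is of the moment at which its call begins: read the wrist's pose just before it. get_calibration takes no time and is no camera call; for the wrist camera it gives the pose at the moment of the call.
- workorder.close_job(): hands the job in; it is judged then, once.
The state is a dict: "time": time; "joint_positions": joint angles; "qd": joint speeds; "joint_torque": joint torques, N m; "position": TCP position; "tool_rot": TCP orientation; "ft_force": force on the tool from outside, world axes, zero at the start; "torque": the same for the moment, N m; "grip_width": opening from 0.0 (shut) to 1.0 (fully open); "grip_force": force on a finger pad.
Only numpy, scipy, OpenCV 4.12 (cv2) and the standard library are available. Lean on these libraries where they do the work, as an engineer would, in place of code of your own. Each camera call takes 0.05 s, during which the arm holds its last target. There are 200 camera calls.

## Task

The carriage of the camera slider drags somewhere in its travel. Push the carriage gently all the way to the stop on the robot's left, then all the way to the stop on its right, feeling for stiff places, and then push it back and leave it standing on the tightest one, so that I can clean the bed there; lighter rubs do not matter. Leave the things around it alone.

Things in the scene. Friction and masses are not known exactly. Their poses are not given: they have to be found in the camera images.
- slider: Camera slider, fixed to the table: aluminium bed between two black end blocks (110 mm across its x, 35 mm along y, 30 mm high, centred at y = +-157.5 mm). Origin: on the table under the bed's middle. Its y axis runs along the bed to the left-hand end as seen from the robot, up to 0.3 rad of yaw.
- carriage: Grey block riding on the bed, 92 mm across it (x), 90 mm along it (y), flat end faces 45 mm either side of its origin in y, solid from 26 to 64 mm above the table, skirts down to 10 mm. Too wide to grip; push its end faces. Origin at table height under its middle, axes as the slider's. Slides in the slider's y from -95 mm (right-hand stop) to +95 mm (left-hand stop); stays where left.
- bed: Aluminium bed, 60 mm wide, 280 mm long (y), top 24 mm above the table; same origin and axes as the slider. Hidden in it: one tight spot, felt within about 10 mm of it, its place at y = -62 to +62 mm, and one or two light rubs, 40 mm or more from it. Drag, felt only while moving: 2 N free, 3 to 6 N on a rub, 9 to 15 N running onto the tight spot, less running off.
- carriage_top (a point): Middle of the carriage's top face, 64 mm above the table (a thin rubber pad and a 7 mm screw stub sit there). The end blocks are only 30 mm high, so a closed fingertip lowered to about 38 mm above the table pushes an end face clear of bed and end block, even with the carriage at its stop.
- glue: White glue bottle, 40 mm across and 100 mm high, standing beside or beyond the slider; origin under its centre. Leave alone.
- dish: Small white ceramic bowl, 70 mm across and 40 mm high, standing beside or beyond the slider; origin under its centre. Leave alone.
- wheel: Brass gear wheel, 70 mm across, 8 mm thick with a 16 mm high hub, lying flat beside or beyond the slider; origin under its centre. Leave alone.

How it is judged:
By the outcome, as a careful person would: the job done as asked, in the order asked, and still so for the second after the job is handed in, with the robot touching nothing.
It also fails if it takes over 64 s, if anything falls off the work surface, if the arm or the gripper's body presses on something with over 40 N, if the wrist force passes 120 N, or if a joint passes its speed limit or range.

## Working session

There is one attempt and no reset: what is moved stays moved. The work goes in short steps, Python scripts to look and compute and a tool call to move; the robot and the scene stay as the last step left them, time stands still between calls to the robot, and variables do not carry over. Pictures are saved under pics/ and viewed, at most 10 in all, crops included, and the job is handed in when it is done.

Besides the shell and the picture viewer there is one more tool, called after "Request:" as name(argument=value, ...) on one line, values as JSON. move_arm: Moves the arm, as the interface text tells. Its arguments: {"type":"object","properties":{"slide":{"type":"array","items":{"type":"array","items":{"type":"number"}}},"roll":{"type":"array","items":{"type":"number"}},"gripper":{"type":"number"},"squeeze":{"type":"number"}},"required":["slide","roll"]}

```bash
mkdir -p pics; python3 - <<'E'
from bench import monitor, cams
import cv2
s=monitor.get_state();print(s)
for n in("top","scene"):
    cv2.imwrite(f"pics/{n}0.png",cams.get_image(n)[:,:,::-1]);print(cams.get_calibration(n))
E
```

```text
{'time': 0.0, 'joint_positions': array([ 1.31914041,  0.32183644, -0.07012   ,  1.45167009,  0.02261152,
        1.37077563, -0.05691755]), 'qd': array([ 0.00048708,  0.00103553,  0.00066615, -0.00053793, -0.00138107,
       -0.00051746,  0.00065066]), 'joint_torque': array([ 7.89713722e-04, -4.91278625e+01, -4.04016897e-01, -3.12519658e+01,
       -6.39937911e-02,  4.36598877e-02,  1.49730708e-04]), 'position': array([ 0.17052746, -0.62662112,  0.19805556]), 'tool_rot': array([-3.11203529e+00, -4.16049095e-01,  5.46003529e-04]), 'ft_force': array([ 0.42346852, -0.00188286, -0.19339863]), 'torque': array([ 0.01496669, -0.00767866, -0.00292402]), 'grip_force': 0.0, 'grip_width': 0.9959890677550457}
{'mtx': array([[377.66685502,   0.        , 253.55995537],
       [  0.        , 377.66685502, 193.31121889],
       [  0.        ,   0.        ,   1.        ]]), 'R': array([[-0.02340576, -0.99961039, -0.01520656],
       [-0.99707018,  0.02444888, -0.07247967],
       [ 0.07282321,  0.01346557, -0.99725396]]), 't': array([0.00797326, 0.58110081, 1.10288724])}
{'mtx': array([[445.20412437,   0.        , 255.77786201],
       [  0.        , 445.20412437, 186.74105503],
       [  0.        ,   0.        ,   1.        ]]), 'R': array([[-0.19579771,  0.98054835,  0.01371832],
       [ 0.8375555 ,  0.17448805, -0.51774   ],
       [-0.51006278, -0.08988245, -0.85542802]]), 't': array([ 0.13158087, -0.44485735,  1.53214329])}
```

View pics/top0.png

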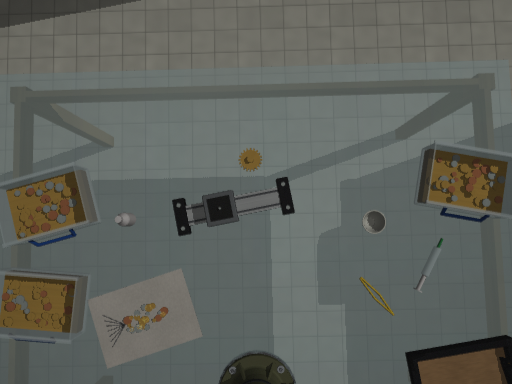

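View pics/scene0.png

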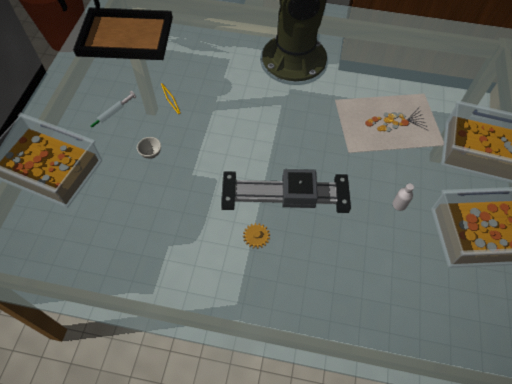

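The top view shows the slider with its end blocks near (182,216) and (285,196) and the carriage at (219,208). The glue is at (125,220), the wheel at (250,160) and the dish at (374,222). In the scene view the end blocks are at (229,190) and (343,193), and the carriage is at (300,187). I'll enlarge both.

```bash
python3 - <<'E'
import cv2,numpy as np
a=cv2.imread("pics/top0.png")[165:245,165:305];b=cv2.imread("pics/scene0.png")[155:225,215:355]
f=lambda i:cv2.resize(i,None,fx=4,fy=4,interpolation=cv2.INTER_CUBIC)
c=np.vstack([f(a),f(b)])
c=np.clip(c.astype(float)*1.6,0,255).astype(np.uint8)
print(c.shape);cv2.imwrite("pics/crop.png",c)
E
```

```text
(600, 560, 3)
```

View pics/crop.png

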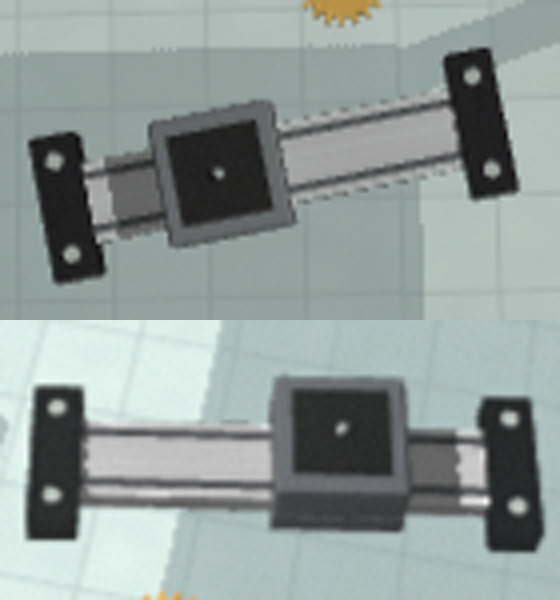

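```bash
cat > h.py <<'E'
from bench import monitor, cams
import numpy as np, cv2
def P(n):
    c=cams.get_calibration(n);return c["mtx"]@np.c_[c["R"],c["t"]]
def tri(a,b):
    X=cv2.triangulatePoints(P("top"),P("scene"),np.float64(a),np.float64(b)).ravel();return X[:3]/X[3]
E
python3 - <<'E'
from h import *
T=lambda u,v:[165+(u+.5)/4-.5,165+(v+.5)/4-.5]
S=lambda u,v:[215+(u+.5)/4-.5,155+(v-320+.5)/4-.5]
pt={"Rf":(T(472,76),S(52,494)),"Rn":(T(492,169),S(57,407)),"Lf":(T(54,160),S(518,506)),"Ln":(T(72,254),S(510,418)),"stub":(T(219,173),S(341,429))}
X={k:tri(*v) for k,v in pt.items()}
for k in X:print(k,X[k].round(4))
R=(X["Rf"]+X["Rn"])/2;L=(X["Lf"]+X["Ln"])/2;o=(R+L)/2;d=L-R
print(o,np.linalg.norm(d),"yaw",np.arctan2(-d[0],d[1]))
d=d[:2]/np.linalg.norm(d[:2]);print("carriage y",(X["stub"][:2]-o[:2])@d,(X["stub"][:2]-o[:2])@[d[1],-d[0]])
for n,u in(("glue",((125,219.5),(402,199))),("dish",((374,222),(148,147))),("wheel",((250,160),(257,236)))):print(n,tri(*u))
E
```

```text
Rf [ 0.6067 -0.0917  0.032 ]
Rn [ 0.5378 -0.1043  0.0316]
Lf [0.5522 0.2182 0.0324]
Ln [0.4828 0.206  0.0321]
stub [0.5384 0.0923 0.0681]
[0.54488731 0.05705017 0.0320307 ] 0.3149064710810858 yaw 0.1748842628363068
carriage y 0.035805843428555285 -0.00022209838250236268
glue [0.51234912 0.37383594 0.03138382]
dish [ 0.48781091 -0.35523322  0.03222954]
wheel [ 0.68500093  0.00463208 -0.00255244]
```

Everything checks out: screw tops at 32 mm, stub at 68 mm, block spacing 315 mm. The slider origin is (0.545, 0.057), the yaw is 0.175 and the carriage is at y = +36 mm. I'll close the fingers and move above the bed, to the right of the carriage.

Request:
move_arm(slide=[[1,-1,0],[3,-3,0],[6,-6,0],[9,-9,0],[12,-12,0],[15,-15,0],[18.5,-18,0],[22,-21.5,0],[25.5,-25,0],[29,-28,0],[32,-31,0],[35.5,-34.5,0],[39,-38,0],[42,-41,0],[45,-44,0],[48,-47,0],[50.5,-49.5,0],[52.5,-51.2,0],[53.4,-52,0],[53.7,-52.2,0]], roll=[0,0.01,0.02,0.03,0.04,0.05,0.06,0.07,0.08,0.09,0.091,0.091,0.091,0.091,0.091,0.091,0.091,0.091,0.091,0.091], gripper=0, squeeze=30)

```text
time: 2.1
position: [0.5514, 0.0192, 0.1988]
tool_rot: [-3.129, -0.279, 0.001]
ft_force: [-1.1, -0.7, 0.1]
grip_width: 0.006
grip_force: 0.0
```

Request:
move_arm(slide=[[0,0,0],[0,0,0],[0,0,0],[0,0,0]], roll=[0,0,0,0])

```text
time: 2.5
position: [0.5515, 0.0164, 0.1992]
tool_rot: [3.129, 0.271, -0.0]
ft_force: [-0.5, -0.6, -0.6]
grip_width: 0.003
grip_force: 0.0
```

Request:
move_arm(slide=[[0,0,1],[0,0,3],[0,0,5],[0,0,7],[0,0,9],[0,0,11],[0,0,13],[0,0,14.5],[0,0,15.5],[0,0,16],[0,0,16],[0,0,16]], roll=[0,0,0,0,0,0,0,0,0,0,0,0])

```text
time: 3.7
position: [0.5524, 0.0176, 0.0398]
tool_rot: [3.129, 0.274, 0.002]
ft_force: [-0.0, -0.2, 1.5]
grip_width: 0.005
grip_force: 0.0
```

```bash
python3 - <<'E'
from h import *
s=monitor.get_state();print(s["position"],s["ft_force"])
a=cams.get_image("scene")[140:240,200:360,::-1]
cv2.imwrite("pics/s1.png",cv2.resize(a,None,fx=4,fy=4))
E
```

```text
[0.55235206 0.01763508 0.03978813] [-0.01411024 -0.1846385   1.51315349]
```

View pics/s1.png

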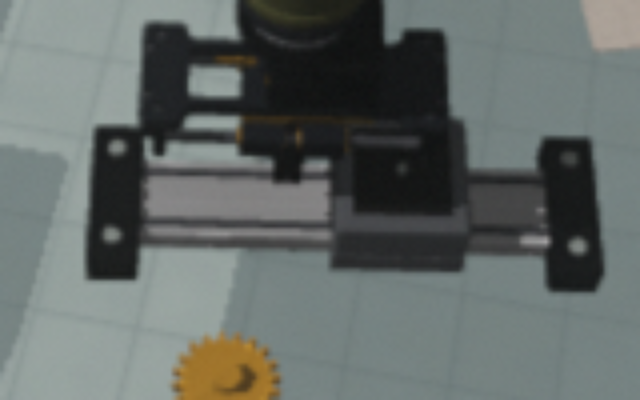

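The shut fingertip stands over the bed at (288,170), just right of the carriage with a clear gap. I'll push left in small steps.

Request:
move_arm(slide=[[0,-0.3,0],[0,-0.6,0],[0,-0.9,0],[0,-1.1,0],[0,-1.3,0]], roll=[0,0,0,0,0])

```text
time: 4.25
position: [0.5495, 0.0306, 0.0392]
tool_rot: [3.129, 0.275, 0.0]
ft_force: [0.1, -0.7, -0.1]
grip_width: 0.008
grip_force: 0.0
```

Request:
move_arm(slide=[[0,-0.2,0],[0,-0.4,0]], roll=[0,0])

```text
time: 4.45
position: [0.5487, 0.0344, 0.0391]
tool_rot: [3.129, 0.274, -0.0]
ft_force: [-0.1, -0.1, 0.1]
grip_width: 0.007
grip_force: 0.0
```

Request:
move_arm(slide=[[0,-0.2,0],[0,-0.4,0]], roll=[0,0])

```text
time: 4.65
position: [0.5481, 0.0383, 0.0391]
tool_rot: [3.13, 0.274, -0.0]
ft_force: [-0.3, 0.9, -0.5]
grip_width: 0.002
grip_force: 0.0
```

Request:
move_arm(slide=[[0,-0.2,0],[0,-0.4,0]], roll=[0,0])

```text
time: 4.85
position: [0.5475, 0.0415, 0.0391]
tool_rot: [3.128, 0.274, 0.0]
ft_force: [0.4, -2.3, -0.2]
grip_width: 0.004
grip_force: 0.9
```

Request:
move_arm(slide=[[0,-0.2,0],[0,-0.4,0]], roll=[0,0])

```text
time: 5.05
position: [0.5468, 0.0455, 0.0391]
tool_rot: [3.129, 0.273, -0.0]
ft_force: [0.5, -2.0, -1.1]
grip_width: 0.003
grip_force: 0.9
```

Request:
move_arm(slide=[[0,-0.2,0],[0,-0.4,0]], roll=[0,0])

```text
time: 5.25
position: [0.546, 0.05, 0.0391]
tool_rot: [3.129, 0.274, -0.0]
ft_force: [0.3, -2.3, 0.1]
grip_width: 0.005
grip_force: 0.9
```

Request:
move_arm(slide=[[0,-0.2,0],[0,-0.4,0]], roll=[0,0])

```text
time: 5.45
position: [0.5452, 0.0541, 0.0391]
tool_rot: [3.129, 0.274, -0.0]
ft_force: [0.9, -1.6, -0.3]
grip_width: 0.005
grip_force: 0.9
```

Request:
move_arm(slide=[[0,-0.2,0],[0,-0.4,0]], roll=[0,0])

```text
time: 5.65
position: [0.5445, 0.058, 0.0391]
tool_rot: [3.129, 0.274, -0.0]
ft_force: [0.9, -1.4, -0.3]
grip_width: 0.003
grip_force: 0.9
```

Request:
move_arm(slide=[[0,-0.2,0],[0,-0.4,0]], roll=[0,0])

```text
time: 5.85
position: [0.5438, 0.062, 0.0391]
tool_rot: [3.13, 0.274, -0.0]
ft_force: [0.4, -2.2, 0.2]
grip_width: 0.008
grip_force: 0.9
```

Request:
move_arm(slide=[[0,-0.2,0],[0,-0.4,0]], roll=[0,0])

```text
time: 6.05
position: [0.5431, 0.0659, 0.0391]
tool_rot: [3.129, 0.274, -0.0]
ft_force: [0.5, -2.4, -0.1]
grip_width: 0.008
grip_force: 0.9
```

Request:
move_arm(slide=[[0,-0.2,0],[0,-0.4,0]], roll=[0,0])

```text
time: 6.25
position: [0.5425, 0.0699, 0.0391]
tool_rot: [3.129, 0.274, -0.0]
ft_force: [0.8, -1.7, -0.2]
grip_width: 0.007
grip_force: 0.9
```

Request:
move_arm(slide=[[0,-0.2,0],[0,-0.4,0]], roll=[0,0])

```text
time: 6.45
position: [0.5418, 0.0738, 0.0391]
tool_rot: [3.13, 0.274, -0.0]
ft_force: [-0.1, -3.0, -0.3]
grip_width: 0.006
grip_force: 0.9
```

Request:
move_arm(slide=[[0,-0.2,0],[0,-0.4,0]], roll=[0,0])

```text
time: 6.65
position: [0.5411, 0.0777, 0.0391]
tool_rot: [3.129, 0.274, -0.0]
ft_force: [0.1, -3.0, 0.1]
grip_width: 0.004
grip_force: 0.9
```

Request:
move_arm(slide=[[0,-0.2,0],[0,-0.4,0]], roll=[0,0])

```text
time: 6.85
position: [0.5403, 0.0817, 0.0391]
tool_rot: [3.129, 0.274, -0.0]
ft_force: [-0.6, -2.0, 0.0]
grip_width: 0.003
grip_force: 0.9
```

Request:
move_arm(slide=[[0,-0.2,0],[0,-0.4,0]], roll=[0,0])

```text
time: 7.05
position: [0.5397, 0.0856, 0.0391]
tool_rot: [3.13, 0.274, -0.0]
ft_force: [0.5, -2.1, 0.3]
grip_width: 0.006
grip_force: 0.9
```

Request:
move_arm(slide=[[0,-0.2,0],[0,-0.4,0]], roll=[0,0])

```text
time: 7.25
position: [0.5389, 0.0895, 0.0391]
tool_rot: [3.129, 0.274, -0.0]
ft_force: [-0.5, -2.8, -0.3]
grip_width: 0.003
grip_force: 0.9
```

Request:
move_arm(slide=[[0,-0.2,0],[0,-0.4,0]], roll=[0,0])

```text
time: 7.45
position: [0.5383, 0.0935, 0.0391]
tool_rot: [3.13, 0.274, -0.0]
ft_force: [-0.3, -2.2, -0.6]
grip_width: 0.001
grip_force: 0.9
```

Request:
move_arm(slide=[[0,-0.1,0],[0,-0.2,0]], roll=[0,0])

```text
time: 7.65
position: [0.5379, 0.0954, 0.0391]
tool_rot: [3.129, 0.274, -0.0]
ft_force: [-0.5, -2.0, -0.7]
grip_width: 0.006
grip_force: 0.9
```

Request:
move_arm(slide=[[0,-0.1,0],[0,-0.2,0]], roll=[0,0])

```text
time: 7.85
position: [0.5376, 0.0973, 0.0391]
tool_rot: [3.129, 0.274, -0.0]
ft_force: [-0.8, -1.7, -0.2]
grip_width: 0.006
grip_force: 0.9
```

Request:
move_arm(slide=[[0,-0.1,0],[0,-0.1,0]], roll=[0,0])

```text
time: 8.05
position: [0.5374, 0.0983, 0.0391]
tool_rot: [3.129, 0.274, -0.0]
ft_force: [-0.2, -1.3, -0.5]
grip_width: 0.003
grip_force: 0.9
```

Request:
move_arm(slide=[[0,-0.1,0],[0,-0.1,0]], roll=[0,0])

```text
time: 8.25
position: [0.5374, 0.0984, 0.0391]
tool_rot: [3.129, 0.274, -0.0]
ft_force: [0.1, -5.1, -0.6]
grip_width: 0.003
grip_force: 1.9
```

Request:
move_arm(slide=[[0,-0.1,0],[0,-0.1,0]], roll=[0,0])

```text
time: 8.45
position: [0.5374, 0.0985, 0.0391]
tool_rot: [3.127, 0.273, -0.0]
ft_force: [0.2, -6.4, -0.1]
grip_width: 0.008
grip_force: 2.8
```

Request:
move_arm(slide=[[0,0.4,0],[0,0.8,0],[0,1.2,0],[0,1.2,-1],[0,1.2,-3],[0,1.2,-5],[0,1.2,-6],[0,1.2,-6.5],[0,1.2,-6.5]], roll=[0,0,0,0,0,0,0,0,0])

```text
time: 9.35
position: [0.5395, 0.0886, 0.1047]
tool_rot: [3.129, 0.274, 0.002]
ft_force: [0.0, -0.3, -0.5]
grip_width: 0.009
grip_force: 0.0
```

Request:
move_arm(slide=[[0,-1,0],[0,-3,0],[0,-5,0],[0,-7,0],[0,-9,0],[0,-11,0],[0,-12.5,0],[0,-13.5,0],[0,-13.8,0],[0,-13.8,0],[0,-13.8,0]], roll=[0,0,0,0,0,0,0,0,0,0,0])

```text
time: 10.45
position: [0.5154, 0.2234, 0.1038]
tool_rot: [3.129, 0.273, -0.001]
ft_force: [0.2, -0.5, -0.7]
grip_width: 0.01
grip_force: 0.0
```

```bash
python3 - <<'E'
from h import *
s=monitor.get_state();print(s["time"],s["position"],s["ft_force"],(s["position"][:2]-[.545,.057])@[-.174,.985])
a=cams.get_image("scene")[130:240,220:430,::-1]
cv2.imwrite("pics/s2.png",cv2.resize(a,None,fx=3.5,fy=3.5))
E
```

```text
10.45 [0.51537659 0.22337983 0.10380457] [ 0.1902217  -0.49528063 -0.70380301] 0.16903860583950017
```

View pics/s2.png

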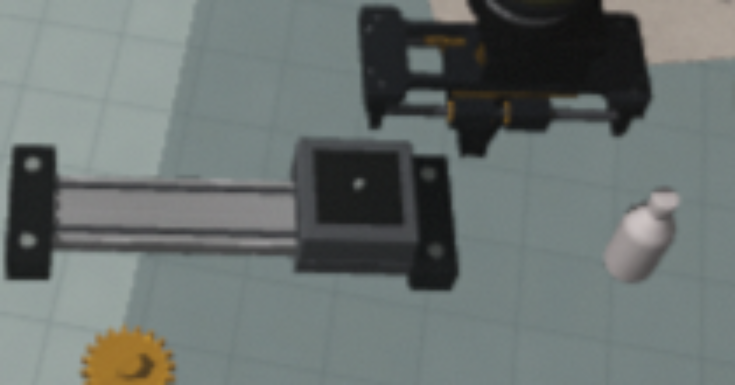

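The carriage sits against the left end block at its stop. The fingertip is above and beyond it, well clear of the glue. I'll lower it and push right, sampling as I go.

Request:
move_arm(slide=[[0,0,1],[0,0,2.5],[0,0,4],[0,0,5.5],[0,0,6.2],[0,0,6.4],[0,0,6.4]], roll=[0,0,0,0,0,0,0])

```text
time: 11.2
position: [0.5151, 0.2244, 0.0398]
tool_rot: [-3.129, -0.275, 0.001]
ft_force: [0.1, -0.1, 0.7]
grip_width: 0.006
grip_force: 0.0
```

Request:
move_arm(slide=[[0,0.3,0],[0,0.6,0],[0,0.9,0],[0,1.2,0],[0,1.5,0],[0,1.7,0]], roll=[0,0,0,0,0,0])

```text
time: 11.8
position: [0.5183, 0.2071, 0.0402]
tool_rot: [3.129, 0.273, 0.0]
ft_force: [0.0, -0.8, -0.5]
grip_width: 0.007
grip_force: 0.0
```

Request:
move_arm(slide=[[0,0.2,0],[0,0.4,0]], roll=[0,0])

```text
time: 12.0
position: [0.5188, 0.2038, 0.0401]
tool_rot: [-3.129, -0.274, 0.0]
ft_force: [-0.2, 1.8, -0.4]
grip_width: 0.003
grip_force: 0.8
```

Request:
move_arm(slide=[[0,0.2,0],[0,0.4,0]], roll=[0,0])

```text
time: 12.2
position: [0.5194, 0.2005, 0.0402]
tool_rot: [-3.128, -0.275, -0.0]
ft_force: [-0.3, 2.2, -0.4]
grip_width: 0.002
grip_force: 0.9
```

Request:
move_arm(slide=[[0,0.2,0],[0,0.4,0]], roll=[0,0])

```text
time: 12.4
position: [0.5202, 0.196, 0.0401]
tool_rot: [-3.129, -0.275, 0.0]
ft_force: [-0.6, 2.2, -0.6]
grip_width: 0.006
grip_force: 0.9
```

Request:
move_arm(slide=[[0,0.2,0],[0,0.4,0]], roll=[0,0])

```text
time: 12.6
position: [0.5209, 0.1917, 0.0401]
tool_rot: [-3.13, -0.274, 0.0]
ft_force: [0.4, 2.2, 0.0]
grip_width: 0.007
grip_force: 0.9
```

Request:
move_arm(slide=[[0,0.2,0],[0,0.4,0]], roll=[0,0])

```text
time: 12.8
position: [0.5217, 0.1877, 0.0401]
tool_rot: [3.13, 0.274, -0.0]
ft_force: [-0.3, 1.5, 0.3]
grip_width: 0.006
grip_force: 0.9
```

Request:
move_arm(slide=[[0,0.2,0],[0,0.4,0]], roll=[0,0])

```text
time: 13.0
position: [0.5224, 0.1838, 0.0401]
tool_rot: [3.13, 0.274, -0.0]
ft_force: [-0.4, 2.8, 0.1]
grip_width: 0.003
grip_force: 0.9
```

Request:
move_arm(slide=[[0,0.2,0],[0,0.4,0]], roll=[0,0])

```text
time: 13.2
position: [0.5231, 0.1798, 0.0401]
tool_rot: [3.13, 0.274, -0.0]
ft_force: [-0.4, 2.2, -0.5]
grip_width: 0.004
grip_force: 0.9
```

Request:
move_arm(slide=[[0,0.2,0],[0,0.4,0]], roll=[0,0])

```text
time: 13.4
position: [0.5237, 0.1759, 0.0401]
tool_rot: [3.129, 0.274, -0.0]
ft_force: [0.1, 1.2, -0.5]
grip_width: 0.004
grip_force: 0.9
```

Request:
move_arm(slide=[[0,0.2,0],[0,0.4,0]], roll=[0,0])

```text
time: 13.6
position: [0.5245, 0.172, 0.0401]
tool_rot: [3.13, 0.274, -0.0]
ft_force: [0.7, 1.7, -0.1]
grip_width: 0.008
grip_force: 0.9
```

Request:
move_arm(slide=[[0,0.2,0],[0,0.4,0]], roll=[0,0])

```text
time: 13.8
position: [0.5252, 0.168, 0.0401]
tool_rot: [3.13, 0.274, -0.0]
ft_force: [-0.4, 2.0, -0.2]
grip_width: 0.008
grip_force: 0.9
```

Request:
move_arm(slide=[[0,0.2,0],[0,0.4,0]], roll=[0,0])

```text
time: 14.0
position: [0.5259, 0.1641, 0.0401]
tool_rot: [3.13, 0.274, 0.0]
ft_force: [-0.5, 1.7, 0.1]
grip_width: 0.008
grip_force: 0.9
```

Request:
move_arm(slide=[[0,0.2,0],[0,0.4,0]], roll=[0,0])

```text
time: 14.2
position: [0.5266, 0.1602, 0.0401]
tool_rot: [3.13, 0.274, 0.0]
ft_force: [0.6, 2.3, -0.3]
grip_width: 0.005
grip_force: 0.9
```

Request:
move_arm(slide=[[0,0.2,0],[0,0.4,0]], roll=[0,0])

```text
time: 14.4
position: [0.5273, 0.1562, 0.0401]
tool_rot: [3.13, 0.274, 0.0]
ft_force: [1.0, 1.6, -0.2]
grip_width: 0.004
grip_force: 0.9
```

Request:
move_arm(slide=[[0,0.2,0],[0,0.4,0]], roll=[0,0])

```text
time: 14.6
position: [0.528, 0.1523, 0.0401]
tool_rot: [3.13, 0.274, 0.0]
ft_force: [-1.1, 1.8, -0.9]
grip_width: 0.004
grip_force: 0.9
```

Request:
move_arm(slide=[[0,0.2,0],[0,0.4,0]], roll=[0,0])

```text
time: 14.8
position: [0.5287, 0.1483, 0.0401]
tool_rot: [3.129, 0.274, 0.0]
ft_force: [0.7, 2.1, 0.1]
grip_width: 0.002
grip_force: 0.9
```

Request:
move_arm(slide=[[0,0.2,0],[0,0.4,0]], roll=[0,0])

```text
time: 15.0
position: [0.5293, 0.1444, 0.0401]
tool_rot: [3.13, 0.274, 0.0]
ft_force: [-0.4, 2.6, -0.0]
grip_width: 0.004
grip_force: 0.9
```

Request:
move_arm(slide=[[0,0.2,0],[0,0.4,0]], roll=[0,0])

```text
time: 15.2
position: [0.5301, 0.1405, 0.0401]
tool_rot: [3.13, 0.274, 0.0]
ft_force: [1.0, 2.2, 0.5]
grip_width: 0.004
grip_force: 0.9
```

Request:
move_arm(slide=[[0,0.2,0],[0,0.4,0]], roll=[0,0])

```text
time: 15.4
position: [0.5307, 0.1365, 0.0401]
tool_rot: [3.13, 0.274, -0.0]
ft_force: [1.7, 2.2, -0.1]
grip_width: 0.006
grip_force: 0.9
```

Request:
move_arm(slide=[[0,0.2,0],[0,0.4,0]], roll=[0,0])

```text
time: 15.6
position: [0.5314, 0.1325, 0.0401]
tool_rot: [3.13, 0.274, -0.0]
ft_force: [0.5, 2.2, -1.1]
grip_width: 0.006
grip_force: 0.9
```

Request:
move_arm(slide=[[0,0.2,0],[0,0.4,0]], roll=[0,0])

```text
time: 15.8
position: [0.5321, 0.1286, 0.0401]
tool_rot: [3.13, 0.274, -0.0]
ft_force: [0.5, 2.5, -0.5]
grip_width: 0.004
grip_force: 0.9
```

Request:
move_arm(slide=[[0,0.2,0],[0,0.4,0]], roll=[0,0])

```text
time: 16.0
position: [0.5328, 0.1247, 0.0401]
tool_rot: [3.13, 0.274, 0.0]
ft_force: [1.2, 1.9, -0.8]
grip_width: 0.005
grip_force: 0.9
```

Request:
move_arm(slide=[[0,0.2,0],[0,0.4,0]], roll=[0,0])

```text
time: 16.2
position: [0.5335, 0.1211, 0.0401]
tool_rot: [-3.129, -0.274, -0.0]
ft_force: [-1.0, 4.1, -0.3]
grip_width: 0.004
grip_force: 2.0
```

Request:
move_arm(slide=[[0,0.2,0],[0,0.4,0]], roll=[0,0])

```text
time: 16.4
position: [0.5339, 0.1183, 0.0402]
tool_rot: [-3.128, -0.276, -0.0]
ft_force: [-0.5, 3.7, -0.6]
grip_width: 0.004
grip_force: 2.1
```

Request:
move_arm(slide=[[0,0.2,0],[0,0.4,0]], roll=[0,0])

```text
time: 16.6
position: [0.5348, 0.1134, 0.0401]
tool_rot: [-3.129, -0.275, -0.0]
ft_force: [-0.1, 4.5, -0.1]
grip_width: 0.008
grip_force: 1.8
```

Request:
move_arm(slide=[[0,0.2,0],[0,0.4,0]], roll=[0,0])

```text
time: 16.8
position: [0.5356, 0.1089, 0.0401]
tool_rot: [3.13, 0.274, 0.0]
ft_force: [0.7, 4.9, -0.2]
grip_width: 0.005
grip_force: 1.8
```

Request:
move_arm(slide=[[0,0.2,0],[0,0.4,0]], roll=[0,0])

```text
time: 17.0
position: [0.5364, 0.1048, 0.0401]
tool_rot: [3.129, 0.274, 0.0]
ft_force: [0.9, 3.7, 0.3]
grip_width: 0.004
grip_force: 1.6
```

Request:
move_arm(slide=[[0,0.2,0],[0,0.4,0]], roll=[0,0])

```text
time: 17.2
position: [0.5371, 0.1004, 0.0401]
tool_rot: [3.129, 0.274, 0.0]
ft_force: [0.1, 2.4, 0.1]
grip_width: 0.009
grip_force: 0.9
```

Request:
move_arm(slide=[[0,0.2,0],[0,0.4,0]], roll=[0,0])

```text
time: 17.4
position: [0.5378, 0.0966, 0.0401]
tool_rot: [3.129, 0.274, -0.0]
ft_force: [0.7, 1.4, -1.2]
grip_width: 0.002
grip_force: 0.9
```

A light rub of about 4 N lies near carriage y ≈ +3. I'll keep going.

Request:
move_arm(slide=[[0,0.2,0],[0,0.4,0]], roll=[0,0])

```text
time: 17.6
position: [0.5384, 0.093, 0.0401]
tool_rot: [3.129, 0.274, -0.0]
ft_force: [0.6, 1.6, -0.8]
grip_width: 0.005
grip_force: 1.0
```

Request:
move_arm(slide=[[0,0.2,0],[0,0.4,0]], roll=[0,0])

```text
time: 17.8
position: [0.5391, 0.0892, 0.0401]
tool_rot: [3.129, 0.274, -0.0]
ft_force: [0.6, 2.2, 0.2]
grip_width: 0.003
grip_force: 1.0
```

Request:
move_arm(slide=[[0,0.2,0],[0,0.4,0]], roll=[0,0])

```text
time: 18.0
position: [0.5398, 0.0853, 0.0401]
tool_rot: [3.129, 0.274, 0.0]
ft_force: [0.5, 2.0, 0.0]
grip_width: 0.008
grip_force: 1.0
```

Request:
move_arm(slide=[[0,0.2,0],[0,0.4,0]], roll=[0,0])

```text
time: 18.2
position: [0.5404, 0.0814, 0.0401]
tool_rot: [3.13, 0.274, -0.0]
ft_force: [1.1, 2.5, -0.1]
grip_width: 0.007
grip_force: 1.0
```

Request:
move_arm(slide=[[0,0.2,0]], roll=[0])

```text
time: 18.3
position: [0.5408, 0.0794, 0.0401]
tool_rot: [3.13, 0.274, -0.0]
ft_force: [1.1, 1.6, -0.5]
grip_width: 0.009
grip_force: 1.0
```

Request:
move_arm(slide=[[0,0.2,0]], roll=[0])

```text
time: 18.4
position: [0.5412, 0.0775, 0.0401]
tool_rot: [3.13, 0.274, -0.0]
ft_force: [0.8, 2.5, -0.1]
grip_width: 0.003
grip_force: 1.0
```

Request:
move_arm(slide=[[0,0.2,0]], roll=[0])

```text
time: 18.5
position: [0.5415, 0.0754, 0.0401]
tool_rot: [3.13, 0.274, -0.0]
ft_force: [0.2, 2.1, -1.0]
grip_width: 0.004
grip_force: 1.0
```

Request:
move_arm(slide=[[0,0.2,0]], roll=[0])

```text
time: 18.6
position: [0.5419, 0.0735, 0.0401]
tool_rot: [3.13, 0.274, 0.0]
ft_force: [2.0, 2.1, 0.6]
grip_width: 0.001
grip_force: 1.0
```

Request:
move_arm(slide=[[0,0.2,0]], roll=[0])

```text
time: 18.7
position: [0.5422, 0.0718, 0.0401]
tool_rot: [-3.129, -0.274, -0.0]
ft_force: [0.5, 3.2, -0.1]
grip_width: 0.006
grip_force: 1.9
```

Request:
move_arm(slide=[[0,0.2,0]], roll=[0])

```text
time: 18.8
position: [0.5423, 0.0709, 0.0403]
tool_rot: [-3.128, -0.275, 0.0]
ft_force: [-2.3, 6.8, 4.3]
grip_width: 0.008
grip_force: 3.0
```

Request:
move_arm(slide=[[0,0.2,0]], roll=[0])

```text
time: 18.9
position: [0.5426, 0.0699, 0.0406]
tool_rot: [-3.127, -0.276, 0.0]
ft_force: [-1.5, 7.2, 4.0]
grip_width: 0.004
grip_force: 3.5
```

Request:
move_arm(slide=[[0,0.2,0]], roll=[0])

```text
time: 19.0
position: [0.5434, 0.067, 0.0409]
tool_rot: [-3.129, -0.276, -0.001]
ft_force: [-2.1, 5.0, 6.3]
grip_width: 0.007
grip_force: 3.2
```

Request:
move_arm(slide=[[0,0.2,0]], roll=[0])

```text
time: 19.1
position: [0.544, 0.0646, 0.041]
tool_rot: [-3.129, -0.275, -0.001]
ft_force: [-0.6, 3.8, 6.3]
grip_width: 0.006
grip_force: 2.8
```

Request:
move_arm(slide=[[0,0.2,0]], roll=[0])

```text
time: 19.2
position: [0.5445, 0.0624, 0.041]
tool_rot: [-3.129, -0.275, -0.002]
ft_force: [-0.1, 3.8, 5.4]
grip_width: 0.003
grip_force: 2.8
```

Request:
move_arm(slide=[[0,0.2,0]], roll=[0])

```text
time: 19.3
position: [0.5448, 0.0604, 0.041]
tool_rot: [-3.129, -0.275, -0.002]
ft_force: [0.5, 3.7, 5.4]
grip_width: 0.005
grip_force: 2.7
```

Request:
move_arm(slide=[[0,0.2,0]], roll=[0])

```text
time: 19.4
position: [0.5452, 0.0584, 0.0411]
tool_rot: [-3.129, -0.275, -0.002]
ft_force: [-0.7, 3.8, 5.0]
grip_width: 0.003
grip_force: 2.7
```

Request:
move_arm(slide=[[0,0.2,0]], roll=[0])

```text
time: 19.5
position: [0.5456, 0.0564, 0.0411]
tool_rot: [-3.129, -0.275, -0.002]
ft_force: [-0.3, 3.3, 6.6]
grip_width: 0.005
grip_force: 2.7
```

Request:
move_arm(slide=[[0,0.2,0]], roll=[0])

```text
time: 19.6
position: [0.5459, 0.0545, 0.0411]
tool_rot: [-3.129, -0.275, -0.002]
ft_force: [0.4, 3.3, 5.6]
grip_width: 0.007
grip_force: 2.7
```

Request:
move_arm(slide=[[0,0.2,0]], roll=[0])

```text
time: 19.7
position: [0.5462, 0.0525, 0.041]
tool_rot: [-3.129, -0.275, -0.002]
ft_force: [-1.8, 4.4, 5.9]
grip_width: 0.003
grip_force: 2.7
```

Request:
move_arm(slide=[[0,0.2,0]], roll=[0])

```text
time: 19.8
position: [0.5466, 0.0505, 0.041]
tool_rot: [-3.129, -0.275, -0.002]
ft_force: [-0.4, 3.7, 5.3]
grip_width: 0.003
grip_force: 2.8
```

Request:
move_arm(slide=[[0,0.2,0]], roll=[0])

```text
time: 19.9
position: [0.5469, 0.0486, 0.0411]
tool_rot: [-3.129, -0.275, -0.002]
ft_force: [-0.2, 4.3, 6.0]
grip_width: 0.006
grip_force: 2.8
```

Request:
move_arm(slide=[[0,0.2,0]], roll=[0])

```text
time: 20.0
position: [0.5473, 0.0466, 0.0411]
tool_rot: [-3.129, -0.275, -0.002]
ft_force: [0.2, 4.1, 5.0]
grip_width: 0.007
grip_force: 2.8
```

Request:
move_arm(slide=[[0,0.2,0]], roll=[0])

```text
time: 20.1
position: [0.5477, 0.0446, 0.0411]
tool_rot: [-3.129, -0.275, -0.002]
ft_force: [-0.2, 3.3, 5.4]
grip_width: 0.004
grip_force: 2.8
```

Request:
move_arm(slide=[[0,0.2,0]], roll=[0])

```text
time: 20.2
position: [0.548, 0.0426, 0.041]
tool_rot: [-3.129, -0.275, -0.002]
ft_force: [-0.8, 3.1, 5.9]
grip_width: 0.006
grip_force: 2.8
```

Request:
move_arm(slide=[[0,0.2,0]], roll=[0])

```text
time: 20.3
position: [0.5483, 0.0407, 0.0411]
tool_rot: [-3.129, -0.275, -0.002]
ft_force: [-0.7, 3.7, 5.5]
grip_width: 0.006
grip_force: 2.8
```

Request:
move_arm(slide=[[0,0.2,0]], roll=[0])

```text
time: 20.4
position: [0.5487, 0.0387, 0.0411]
tool_rot: [-3.129, -0.275, -0.002]
ft_force: [0.0, 3.2, 5.1]
grip_width: 0.007
grip_force: 2.8
```

The force has gained a steady upward part of about 5 N, which is odd. I'll look before going on.

```bash
python3 - <<'E'
from h import *
s=monitor.get_state();print(s["time"],s["position"],s["ft_force"],s["torque"],(s["position"][:2]-[.545,.057])@[-.174,.985])
a=cams.get_image("scene")[130:240,190:400,::-1]
b=cams.get_image("wrist")[:,:,::-1]
f=cv2.resize(a,(512,268))
cv2.imwrite("pics/s3.png",np.vstack([f,cv2.resize(b,(512,384))])[:600])
E
```

```text
20.4 [0.54868349 0.03868899 0.04106742] [0.03879727 3.23039858 5.12030329] [ 0.88065223  0.1491345  -0.00117517] -0.018677267876901958
```

View pics/s3.png

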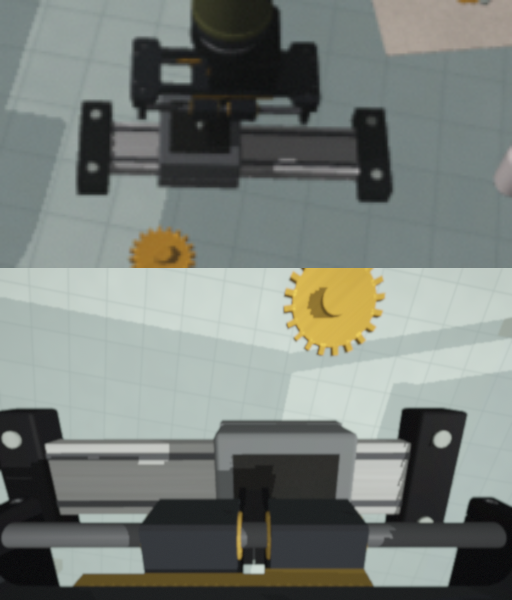

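The carriage looks to be near y = -38 with the fingertip over it, not behind it. I'll zoom in and project the TCP into both pictures.

```bash
python3 - <<'E'
from h import *
s=monitor.get_state();X=s["position"]
def pr(n,X):
    p=P(n)@np.r_[X,1];return p[:2]/p[2]
ims=[]
for n,(r0,r1,c0,c1),k in(("scene",(150,215,240,310),8),("wrist",(120,384,120,400),None)):
    im=cams.get_image(n)[:,:,::-1].copy().astype(float)
    im=np.clip(255*(im/255)**.5,0,255).astype(np.uint8)
    print(n,pr(n,X))
    c=im[r0:r1,c0:c1]; sc=380/c.shape[1]
    c=cv2.resize(c,None,fx=sc,fy=sc,interpolation=cv2.INTER_CUBIC)
    u=(pr(n,X)-[c0,r0])*sc; cv2.drawMarker(c,tuple(int(v) for v in u),(0,0,255),cv2.MARKER_CROSS,12,1)
    print(sc);ims.append(np.vstack([c,np.zeros((400,380,3),np.uint8)])[:400])
cv2.imwrite("pics/s4.png",np.hstack(ims))
E
```

```text
scene [278.60378618 186.79932963]
5.428571428571429
wrist [252.7481309  220.33044267]
1.3571428571428572
```

View pics/s4.png

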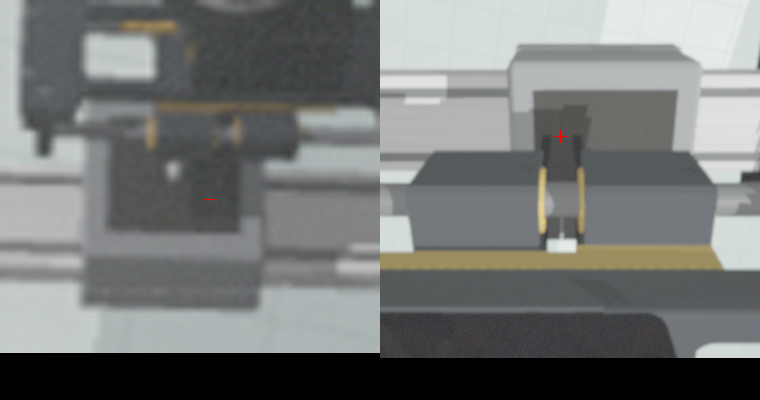

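```bash
python3 - <<'E'
from h import *
s=monitor.get_state();print(s["grip_width"],s["position"])
def pr(n,X):
    p=P(n)@np.r_[X,1];return (p[:2]/p[2]).round(1)
for k,X in dict(Rf=[.6067,-.0917,.032],Rn=[.5378,-.1043,.032],Lf=[.5522,.2182,.032]).items():print(k,pr("wrist",X))
d=np.array([-.174,.985]);n=np.array([.985,.174]);o=np.array([.545,.057])
for sc in(-30,-35,-40,-45):
    w=lambda x,y,z:np.r_[o+n*x/1e3+d*(sc+y)/1e3,z/1e3]
    print(sc,"stub",pr("scene",w(0,0,68)),"scene far-top corners",pr("scene",w(46,45,64)),pr("scene",w(46,-45,64)),"wrist far-top",pr("wrist",w(46,45,64)),pr("wrist",w(46,-45,64)))
E
```

```text
0.00821726840697202 [0.54873216 0.03826772 0.04105801]
Rf [441.3 171.7]
Rn [424.9 256.7]
Lf [ 11.4 171.7]
-30 stub [275.1 181.3] scene far-top corners [292.1 197.5] [257.9 196.6] wrist far-top [196.5 165.6] [344.5 165.5]
-35 stub [273.2 181.3] scene far-top corners [290.2 197.4] [256.  196.5] wrist far-top [204.7 165.6] [352.7 165.5]
-40 stub [271.4 181.2] scene far-top corners [288.3 197.4] [254.1 196.5] wrist far-top [212.9 165.6] [360.9 165.5]
-45 stub [269.5 181.2] scene far-top corners [286.4 197.3] [252.2 196.4] wrist far-top [221.1 165.6] [369.2 165.5]
```

The pose checks out, since the screws project where they are seen. So the carriage stalled on a stiff place near y ≈ -39, and the fingertip at 40 mm rode up over its edge by 1 mm. I'll lift straight off, step back to the left and push again lower, at about 30 mm. The end blocks are far away here.

Request:
move_arm(slide=[[0,0,-0.5],[0,0,-2],[0,0,-4],[0,0,-5.5],[0,-1,-6],[0,-2.5,-6],[0,-4,-6],[0,-4.6,-6],[0,-4.8,-6],[0,-4.8,-6]], roll=[0,0,0,0,0,0,0,0,0,0])

```text
time: 21.6
position: [0.5393, 0.0859, 0.0996]
tool_rot: [3.129, 0.276, -0.002]
ft_force: [0.4, -0.9, 0.0]
grip_width: 0.005
grip_force: 0.0
```

```bash
python3 - <<'E'
from h import *
s=monitor.get_state();print(s["time"],s["position"],s["ft_force"],s["tool_rot"],(s["position"][:2]-[.545,.057])@[-.174,.985])
ims=[]
for n,(r0,r1,c0,c1) in(("scene",(145,215,220,360)),("top",(165,245,165,305))):
    im=cams.get_image(n)[:,:,::-1]
    im=np.clip(255*(im/255.)**.6,0,255).astype(np.uint8)[r0:r1,c0:c1]
    ims.append(cv2.resize(im,None,fx=4,fy=4,interpolation=cv2.INTER_CUBIC))
cv2.imwrite("pics/s5.png",np.vstack(ims))
E
```

```text
21.6 [0.53930308 0.08586839 0.09960454] [ 0.42275995 -0.85036325  0.03342786] [ 3.12931090e+00  2.75907930e-01 -1.54371109e-03] 0.029426625561751435
```

View pics/s5.png

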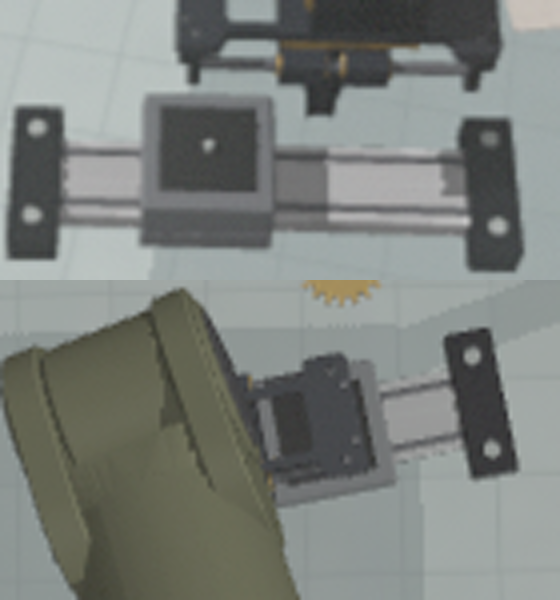

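The carriage's stub is at scene pixel (271.6,181), so the carriage is at y ≈ -39.5, and the finger hangs clear on its left. I'll lower to about 30 mm and push right again.

Request:
move_arm(slide=[[0,0,1],[0,0,2.5],[0,0,4],[0,0,5.5],[0,0,6.5],[0,0,6.9],[0,0,6.9],[0,0,6.9]], roll=[0,0,0,0,0,0,0,0])

```text
time: 22.5
position: [0.5402, 0.0857, 0.0315]
tool_rot: [-3.13, -0.274, -0.001]
ft_force: [-0.0, -0.3, -0.3]
grip_width: 0.006
grip_force: 0.0
```

Request:
move_arm(slide=[[0,0.3,0],[0,0.6,0],[0,0.9,0],[0,1.1,0],[0,1.3,0]], roll=[0,0,0,0,0])

```text
time: 23.0
position: [0.5421, 0.0723, 0.0312]
tool_rot: [3.129, 0.274, 0.0]
ft_force: [0.3, -0.9, -0.8]
grip_width: 0.006
grip_force: 0.0
```

Request:
move_arm(slide=[[0,0.2,0]], roll=[0])

```text
time: 23.1
position: [0.5422, 0.072, 0.0313]
tool_rot: [-3.128, -0.274, -0.0]
ft_force: [-1.9, 5.2, 0.7]
grip_width: 0.005
grip_force: 2.6
```

Request:
move_arm(slide=[[0,0.2,0]], roll=[0])

```text
time: 23.2
position: [0.5422, 0.0718, 0.0313]
tool_rot: [-3.125, -0.276, 0.0]
ft_force: [-2.3, 8.5, 0.7]
grip_width: 0.01
grip_force: 4.1
```

Request:
move_arm(slide=[[0,0.2,0]], roll=[0])

```text
time: 23.3
position: [0.5422, 0.0715, 0.0313]
tool_rot: [-3.124, -0.277, 0.0]
ft_force: [-1.8, 10.2, 0.9]
grip_width: 0.002
grip_force: 5.4
```

Request:
move_arm(slide=[[0,0.1,0]], roll=[0])

```text
time: 23.4
position: [0.5423, 0.0713, 0.0313]
tool_rot: [-3.123, -0.278, 0.0]
ft_force: [-2.9, 11.0, 1.3]
grip_width: 0.002
grip_force: 5.6
```

Request:
move_arm(slide=[[0,0.1,0]], roll=[0])

```text
time: 23.5
position: [0.5423, 0.0712, 0.0313]
tool_rot: [-3.122, -0.279, 0.001]
ft_force: [-2.2, 12.6, 1.2]
grip_width: 0.005
grip_force: 6.4
```

Request:
move_arm(slide=[[0,0.1,0]], roll=[0])

```text
time: 23.6
position: [0.5423, 0.0709, 0.0313]
tool_rot: [-3.121, -0.28, 0.001]
ft_force: [-3.5, 13.2, 0.5]
grip_width: 0.005
grip_force: 6.5
```

Request:
move_arm(slide=[[0,0.1,0]], roll=[0])

```text
time: 23.7
position: [0.5425, 0.0701, 0.0313]
tool_rot: [-3.121, -0.28, 0.001]
ft_force: [-3.8, 12.2, 1.1]
grip_width: 0.006
grip_force: 6.0
```

It is moving at about 13 N, so this is the tight spot. I'll continue in fine steps.

Request:
move_arm(slide=[[0,0.1,0]], roll=[0])

```text
time: 23.8
position: [0.5427, 0.0687, 0.0313]
tool_rot: [-3.121, -0.28, 0.001]
ft_force: [-2.8, 10.7, 1.1]
grip_width: 0.004
grip_force: 5.6
```

Request:
move_arm(slide=[[0,0.1,0]], roll=[0])

```text
time: 23.9
position: [0.543, 0.0671, 0.0313]
tool_rot: [-3.122, -0.28, 0.001]
ft_force: [-1.9, 8.5, 1.1]
grip_width: 0.006
grip_force: 5.1
```

Request:
move_arm(slide=[[0,0.1,0]], roll=[0])

```text
time: 24.0
position: [0.5433, 0.0655, 0.0313]
tool_rot: [-3.123, -0.279, 0.001]
ft_force: [-3.3, 9.2, 1.4]
grip_width: 0.004
grip_force: 4.7
```

Request:
move_arm(slide=[[0,0.1,0]], roll=[0])

```text
time: 24.1
position: [0.5435, 0.0641, 0.0313]
tool_rot: [-3.123, -0.279, 0.001]
ft_force: [-2.9, 8.8, 1.7]
grip_width: 0.005
grip_force: 4.6
```

Request:
move_arm(slide=[[0,0.1,0]], roll=[0])

```text
time: 24.2
position: [0.5437, 0.063, 0.0313]
tool_rot: [-3.123, -0.279, 0.001]
ft_force: [-1.8, 8.7, 1.7]
grip_width: 0.008
grip_force: 4.6
```

Request:
move_arm(slide=[[0,0.1,0]], roll=[0])

```text
time: 24.3
position: [0.5439, 0.062, 0.0313]
tool_rot: [-3.124, -0.279, 0.001]
ft_force: [-2.5, 8.8, 1.0]
grip_width: 0.001
grip_force: 4.6
```

Request:
move_arm(slide=[[0,0.1,0]], roll=[0])

```text
time: 24.4
position: [0.5441, 0.061, 0.0313]
tool_rot: [-3.124, -0.279, 0.001]
ft_force: [-2.8, 8.3, 1.0]
grip_width: 0.006
grip_force: 4.6
```

Request:
move_arm(slide=[[0,0.1,0]], roll=[0])

```text
time: 24.5
position: [0.5443, 0.06, 0.0313]
tool_rot: [-3.124, -0.279, 0.0]
ft_force: [-2.0, 8.3, 0.8]
grip_width: 0.003
grip_force: 4.4
```

Request:
move_arm(slide=[[0,0.1,0]], roll=[0])

```text
time: 24.6
position: [0.5445, 0.0588, 0.0313]
tool_rot: [-3.124, -0.279, 0.0]
ft_force: [-1.8, 8.6, 1.2]
grip_width: 0.005
grip_force: 4.2
```

Request:
move_arm(slide=[[0,0.1,0]], roll=[0])

```text
time: 24.7
position: [0.5447, 0.0575, 0.0313]
tool_rot: [-3.124, -0.278, 0.0]
ft_force: [-1.6, 7.2, 1.1]
grip_width: 0.007
grip_force: 3.9
```

Request:
move_arm(slide=[[0,0.1,0]], roll=[0])

```text
time: 24.8
position: [0.545, 0.0561, 0.0313]
tool_rot: [-3.125, -0.278, 0.0]
ft_force: [-1.8, 7.6, 1.8]
grip_width: 0.006
grip_force: 3.4
```

Request:
move_arm(slide=[[0,0.1,0]], roll=[0])

```text
time: 24.9
position: [0.5452, 0.0546, 0.0312]
tool_rot: [-3.125, -0.278, 0.0]
ft_force: [-1.2, 5.8, 1.8]
grip_width: 0.005
grip_force: 2.9
```

Request:
move_arm(slide=[[0,0.1,0]], roll=[0])

```text
time: 25.0
position: [0.5456, 0.0524, 0.0312]
tool_rot: [-3.127, -0.277, 0.0]
ft_force: [0.1, 2.6, 1.7]
grip_width: 0.01
grip_force: 1.1
```

Request:
move_arm(slide=[[0,0.1,0]], roll=[0])

```text
time: 25.1
position: [0.5461, 0.0497, 0.0312]
tool_rot: [-3.129, -0.276, -0.0]
ft_force: [-1.4, 2.2, 0.8]
grip_width: 0.003
grip_force: 1.0
```

Request:
move_arm(slide=[[0,0.1,0]], roll=[0])

```text
time: 25.2
position: [0.5464, 0.0479, 0.0312]
tool_rot: [3.129, 0.274, 0.0]
ft_force: [-0.1, 2.4, 1.3]
grip_width: 0.004
grip_force: 1.0
```

Request:
move_arm(slide=[[0,0.1,0]], roll=[0])

```text
time: 25.3
position: [0.5467, 0.0467, 0.0312]
tool_rot: [3.129, 0.274, 0.0]
ft_force: [-0.7, 0.8, 0.2]
grip_width: 0.003
grip_force: 1.0
```

Request:
move_arm(slide=[[0,0.1,0]], roll=[0])

```text
time: 25.4
position: [0.5468, 0.0458, 0.0312]
tool_rot: [3.129, 0.274, 0.0]
ft_force: [-0.1, 2.1, 0.7]
grip_width: 0.003
grip_force: 1.0
```

Request:
move_arm(slide=[[0,0.1,0]], roll=[0])

```text
time: 25.5
position: [0.547, 0.0448, 0.0312]
tool_rot: [3.129, 0.274, 0.0]
ft_force: [-0.4, 2.3, 0.9]
grip_width: 0.002
grip_force: 1.0
```

Request:
move_arm(slide=[[0,0.1,0]], roll=[0])

```text
time: 25.6
position: [0.5471, 0.0439, 0.0312]
tool_rot: [3.129, 0.274, 0.0]
ft_force: [-0.1, 1.7, 0.7]
grip_width: 0.011
grip_force: 1.0
```

Request:
move_arm(slide=[[0,0.1,0]], roll=[0])

```text
time: 25.7
position: [0.5473, 0.0431, 0.0312]
tool_rot: [3.13, 0.274, 0.0]
ft_force: [-0.3, 2.3, 1.0]
grip_width: 0.003
grip_force: 1.0
```

The tight spot ran from TCP y ≈ 0.0725 to 0.0535. That puts its middle at carriage y ≈ -47. I'll go on to the right-hand stop.

Request:
move_arm(slide=[[0,0.2,0],[0,0.4,0]], roll=[0,0])

```text
time: 25.9
position: [0.548, 0.0391, 0.0312]
tool_rot: [3.129, 0.274, 0.0]
ft_force: [-0.0, 2.4, 1.8]
grip_width: 0.005
grip_force: 1.0
```

Request:
move_arm(slide=[[0,0.2,0],[0,0.4,0]], roll=[0,0])

```text
time: 26.1
position: [0.5487, 0.035, 0.0312]
tool_rot: [3.129, 0.274, 0.0]
ft_force: [0.3, 2.2, 1.6]
grip_width: 0.005
grip_force: 1.0
```

Request:
move_arm(slide=[[0,0.2,0],[0,0.4,0]], roll=[0,0])

```text
time: 26.3
position: [0.5494, 0.0312, 0.0311]
tool_rot: [3.13, 0.274, 0.0]
ft_force: [0.2, 2.8, 0.7]
grip_width: 0.003
grip_force: 1.0
```

Request:
move_arm(slide=[[0,0.2,0],[0,0.4,0]], roll=[0,0])

```text
time: 26.5
position: [0.5501, 0.0272, 0.0312]
tool_rot: [3.13, 0.274, 0.0]
ft_force: [-0.2, 2.1, 1.3]
grip_width: 0.008
grip_force: 1.0
```

Request:
move_arm(slide=[[0,0.2,0],[0,0.4,0]], roll=[0,0])

```text
time: 26.7
position: [0.5507, 0.0239, 0.0312]
tool_rot: [-3.129, -0.274, -0.0]
ft_force: [-0.4, 5.0, 2.1]
grip_width: 0.009
grip_force: 2.6
```

Request:
move_arm(slide=[[0,0.2,0],[0,0.4,0]], roll=[0,0])

```text
time: 26.9
position: [0.5513, 0.0208, 0.0312]
tool_rot: [-3.128, -0.275, 0.0]
ft_force: [-0.1, 4.9, 2.1]
grip_width: 0.003
grip_force: 2.3
```

Request:
move_arm(slide=[[0,0.1,0],[0,0.1,0]], roll=[0,0])

```text
time: 27.1
position: [0.5516, 0.0187, 0.0312]
tool_rot: [-3.129, -0.274, -0.0]
ft_force: [-0.6, 3.3, 2.4]
grip_width: 0.007
grip_force: 2.1
```

Request:
move_arm(slide=[[0,0.1,0],[0,0.1,0]], roll=[0,0])

```text
time: 27.3
position: [0.5518, 0.0175, 0.0312]
tool_rot: [3.13, 0.274, 0.0]
ft_force: [0.1, 4.0, 1.4]
grip_width: 0.005
grip_force: 2.0
```

Request:
move_arm(slide=[[0,0.1,0],[0,0.1,0]], roll=[0,0])

```text
time: 27.5
position: [0.5518, 0.0175, 0.0312]
tool_rot: [-3.128, -0.275, -0.0]
ft_force: [0.7, 6.3, 1.9]
grip_width: 0.008
grip_force: 2.9
```

Request:
move_arm(slide=[[0,0.1,0],[0,0.1,0]], roll=[0,0])

```text
time: 27.7
position: [0.5518, 0.0175, 0.0312]
tool_rot: [-3.127, -0.276, 0.0]
ft_force: [-1.0, 6.8, 1.9]
grip_width: 0.003
grip_force: 3.7
```

The right-hand stop is reached: y is steady at 0.0175 while the force rises. The two stops together place the tight middle at carriage y ≈ -48.8 mm. I'll confirm the stop, back off, and cross over to the right side.

Request:
move_arm(slide=[[0,0.1,0],[0,0.1,0]], roll=[0,0])

```text
time: 27.9
position: [0.5518, 0.0175, 0.0312]
tool_rot: [-3.126, -0.276, 0.001]
ft_force: [-0.5, 8.4, 2.3]
grip_width: 0.011
grip_force: 4.5
```

Request:
move_arm(slide=[[0,-0.4,0],[0,-0.8,0],[0,-1.2,0],[0,-1.5,0],[0,-1.5,-1],[0,-1.5,-3],[0,-1.5,-5],[0,-1.5,-6.5],[0,-1.5,-7],[0,-1.5,-7]], roll=[0,0,0,0,0,0,0,0,0,0])

```text
time: 28.9
position: [0.5502, 0.0291, 0.1019]
tool_rot: [3.129, 0.274, 0.002]
ft_force: [1.1, 0.0, -0.7]
grip_width: 0.004
grip_force: 0.0
```

Request:
move_arm(slide=[[0,1,0],[0,3,0],[0,5,0],[0,7,0],[0,9,0],[0,11,0],[0,12.5,0],[0,13.2,0],[0,13.5,0],[0,13.5,0],[0,13.5,0]], roll=[0,0,0,0,0,0,0,0,0,0,0])

```text
time: 30.0
position: [0.5731, -0.1024, 0.1012]
tool_rot: [-3.129, -0.277, 0.0]
ft_force: [-0.7, 0.2, 0.2]
grip_width: -0.0
grip_force: 0.0
```

```bash
python3 - <<'E'
from h import *
s=monitor.get_state();print(s["time"],s["position"],s["ft_force"],s["tool_rot"],(s["position"][:2]-[.545,.057])@[-.174,.985])
im=cams.get_image("scene")[120:240,170:370,::-1]
cv2.imwrite("pics/s6.png",cv2.resize(np.clip(255*(im/255.)**.6,0,255).astype(np.uint8),None,fx=3.5,fy=3.5,interpolation=cv2.INTER_CUBIC))
E
```

```text
30.0 [ 0.5730999  -0.10236343  0.10115117] [-0.66656683  0.15255175  0.22672073] [-3.12893923e+00 -2.76656876e-01  2.89859429e-05] -0.16186235796850745
```

View pics/s6.png

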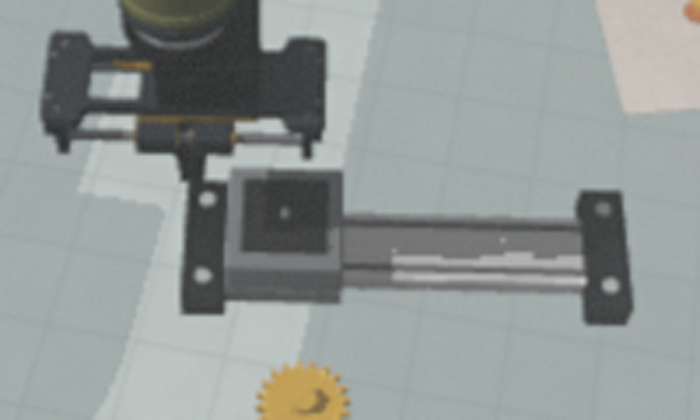

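The carriage is against the right end block and the finger hangs beyond it, clear of the dish. I'll lower to about 37 mm, above the end block, and push left off the stop.

Request:
move_arm(slide=[[0,0,1],[0,0,2.5],[0,0,4],[0,0,5.5],[0,0,6.2],[0,0,6.4],[0,0,6.4],[0,0,6.4]], roll=[0,0,0,0,0,0,0,0])

```text
time: 30.85
position: [0.5737, -0.1036, 0.0377]
tool_rot: [3.129, 0.274, 0.002]
ft_force: [0.1, 0.6, 0.6]
grip_width: 0.001
grip_force: 0.0
```

Request:
move_arm(slide=[[0,-0.3,0],[0,-0.6,0],[0,-0.8,0],[0,-1,0],[0,-1.2,0]], roll=[0,0,0,0,0])

```text
time: 31.35
position: [0.571, -0.0916, 0.0372]
tool_rot: [3.129, 0.274, 0.0]
ft_force: [0.6, 0.0, -0.4]
grip_width: 0.005
grip_force: 0.0
```

Request:
move_arm(slide=[[0,-0.2,0],[0,-0.4,0]], roll=[0,0])

```text
time: 31.55
position: [0.5705, -0.0889, 0.0372]
tool_rot: [3.128, 0.274, 0.0]
ft_force: [1.2, -4.4, -1.2]
grip_width: 0.01
grip_force: 2.0
```

Request:
move_arm(slide=[[0,-0.2,0],[0,-0.4,0]], roll=[0,0])

```text
time: 31.75
position: [0.5698, -0.0851, 0.0372]
tool_rot: [3.128, 0.272, 0.001]
ft_force: [0.4, -3.1, -0.2]
grip_width: 0.005
grip_force: 1.7
```

Request:
move_arm(slide=[[0,-0.2,0],[0,-0.4,0]], roll=[0,0])

```text
time: 31.95
position: [0.5688, -0.0795, 0.0371]
tool_rot: [-3.129, -0.274, 0.0]
ft_force: [0.6, -1.7, -0.5]
grip_width: 0.01
grip_force: 1.0
```

Request:
move_arm(slide=[[0,-0.2,0],[0,-0.4,0]], roll=[0,0])

```text
time: 32.15
position: [0.5681, -0.0755, 0.0371]
tool_rot: [-3.129, -0.275, 0.0]
ft_force: [1.6, -1.8, 0.1]
grip_width: 0.008
grip_force: 1.0
```

Request:
move_arm(slide=[[0,-0.2,0],[0,-0.4,0]], roll=[0,0])

```text
time: 32.35
position: [0.5674, -0.0718, 0.0371]
tool_rot: [3.13, 0.274, -0.0]
ft_force: [-0.6, -2.0, -0.2]
grip_width: 0.008
grip_force: 1.0
```

Request:
move_arm(slide=[[0,-0.2,0],[0,-0.4,0]], roll=[0,0])

```text
time: 32.55
position: [0.5668, -0.068, 0.0371]
tool_rot: [3.13, 0.274, -0.0]
ft_force: [0.1, -3.3, -0.5]
grip_width: 0.003
grip_force: 1.0
```

Request:
move_arm(slide=[[0,-0.2,0],[0,-0.4,0],[0,-0.6,0]], roll=[0,0,0])

```text
time: 32.85
position: [0.5658, -0.0621, 0.0371]
tool_rot: [3.129, 0.274, -0.0]
ft_force: [-0.0, -1.7, -0.1]
grip_width: 0.002
grip_force: 1.0
```

Request:
move_arm(slide=[[0,0.2,0],[0,0.2,0.3],[0,0.2,0.6],[0,0.2,0.6]], roll=[0,0,0,0])

```text
time: 33.25
position: [0.5656, -0.0638, 0.0304]
tool_rot: [-3.129, -0.274, 0.002]
ft_force: [-0.2, 0.8, -0.2]
grip_width: 0.01
grip_force: 0.0
```

Request:
move_arm(slide=[[0,-0.2,0],[0,-0.4,0]], roll=[0,0])

```text
time: 33.45
position: [0.5654, -0.0607, 0.031]
tool_rot: [3.129, 0.274, -0.0]
ft_force: [0.2, -2.6, -1.8]
grip_width: 0.003
grip_force: 1.0
```

Request:
move_arm(slide=[[0,-0.15,0],[0,-0.3,0]], roll=[0,0])

```text
time: 33.65
position: [0.565, -0.0578, 0.0312]
tool_rot: [3.129, 0.274, 0.0]
ft_force: [-0.1, -1.7, -1.7]
grip_width: 0.004
grip_force: 1.0
```

Request:
move_arm(slide=[[0,-0.1,0]], roll=[0])

```text
time: 33.75
position: [0.5647, -0.0565, 0.0311]
tool_rot: [3.129, 0.274, -0.0]
ft_force: [0.6, -2.7, -1.6]
grip_width: 0.005
grip_force: 1.0
```

Request:
move_arm(slide=[[0,-0.1,0]], roll=[0])

```text
time: 33.85
position: [0.5645, -0.0555, 0.0311]
tool_rot: [3.129, 0.274, -0.0]
ft_force: [-0.3, -1.8, -1.4]
grip_width: 0.005
grip_force: 1.0
```

Request:
move_arm(slide=[[0,-0.1,0]], roll=[0])

```text
time: 33.95
position: [0.5643, -0.0545, 0.0311]
tool_rot: [3.129, 0.274, -0.0]
ft_force: [0.5, -2.7, -1.5]
grip_width: 0.003
grip_force: 1.2
```

Request:
move_arm(slide=[[0,-0.1,0]], roll=[0])

```text
time: 34.05
position: [0.5642, -0.0539, 0.0311]
tool_rot: [3.129, 0.274, -0.0]
ft_force: [1.0, -3.4, -2.3]
grip_width: 0.004
grip_force: 2.0
```

Request:
move_arm(slide=[[0,-0.1,0]], roll=[0])

```text
time: 34.15
position: [0.5642, -0.0536, 0.0311]
tool_rot: [3.128, 0.273, 0.0]
ft_force: [0.4, -4.5, -1.0]
grip_width: 0.007
grip_force: 2.8
```

Request:
move_arm(slide=[[0,-0.1,0]], roll=[0])

```text
time: 34.25
position: [0.5641, -0.0533, 0.0312]
tool_rot: [3.127, 0.273, 0.0]
ft_force: [1.3, -6.3, -2.1]
grip_width: 0.007
grip_force: 3.5
```

Request:
move_arm(slide=[[0,-0.1,0]], roll=[0])

```text
time: 34.35
position: [0.5641, -0.0531, 0.0312]
tool_rot: [3.126, 0.272, 0.001]
ft_force: [1.2, -9.1, -1.9]
grip_width: 0.005
grip_force: 4.1
```

Request:
move_arm(slide=[[0,-0.1,0]], roll=[0])

```text
time: 34.45
position: [0.564, -0.0529, 0.0312]
tool_rot: [3.126, 0.271, 0.001]
ft_force: [1.3, -9.5, -2.6]
grip_width: 0.007
grip_force: 4.7
```

Request:
move_arm(slide=[[0,-0.1,0]], roll=[0])

```text
time: 34.55
position: [0.564, -0.0527, 0.0312]
tool_rot: [3.125, 0.27, 0.001]
ft_force: [3.1, -10.6, -2.9]
grip_width: 0.001
grip_force: 5.4
```

Request:
move_arm(slide=[[0,-0.1,0]], roll=[0])

```text
time: 34.65
position: [0.564, -0.0526, 0.0312]
tool_rot: [3.124, 0.27, 0.002]
ft_force: [2.9, -11.4, -3.9]
grip_width: 0.009
grip_force: 6.1
```

Request:
move_arm(slide=[[0,-0.1,0]], roll=[0])

```text
time: 34.75
position: [0.5639, -0.0524, 0.0312]
tool_rot: [3.123, 0.269, 0.002]
ft_force: [2.8, -12.8, -3.4]
grip_width: 0.006
grip_force: 6.7
```

Request:
move_arm(slide=[[0,-0.1,0]], roll=[0])

```text
time: 34.85
position: [0.5638, -0.0516, 0.0313]
tool_rot: [3.123, 0.268, 0.002]
ft_force: [2.4, -12.0, -3.2]
grip_width: 0.005
grip_force: 6.2
```

Request:
move_arm(slide=[[0,0,0]], roll=[0])

```text
time: 34.95
position: [0.5637, -0.0512, 0.0312]
tool_rot: [3.124, 0.269, 0.002]
ft_force: [2.5, -11.4, -3.6]
grip_width: 0.006
grip_force: 5.9
```

Request:
move_arm(slide=[[0,-0.1,0]], roll=[0])

```text
time: 35.05
position: [0.5636, -0.0504, 0.0313]
tool_rot: [3.124, 0.268, 0.002]
ft_force: [2.3, -11.1, -2.7]
grip_width: 0.005
grip_force: 5.8
```

Request:
move_arm(slide=[[0,0,0]], roll=[0])

```text
time: 35.15
position: [0.5635, -0.0497, 0.0312]
tool_rot: [3.124, 0.269, 0.002]
ft_force: [2.8, -10.6, -3.0]
grip_width: 0.007
grip_force: 5.6
```

Request:
move_arm(slide=[[0,-0.1,0]], roll=[0])

```text
time: 35.25
position: [0.5633, -0.0488, 0.0312]
tool_rot: [3.124, 0.269, 0.002]
ft_force: [1.9, -10.5, -3.4]
grip_width: 0.003
grip_force: 5.2
```

Request:
move_arm(slide=[[0,-0.1,0]], roll=[0])

```text
time: 35.35
position: [0.563, -0.0472, 0.0312]
tool_rot: [3.125, 0.269, 0.001]
ft_force: [1.9, -9.2, -2.9]
grip_width: 0.002
grip_force: 4.8
```

Request:
move_arm(slide=[[0,-0.1,0]], roll=[0])

```text
time: 35.45
position: [0.5628, -0.0457, 0.0312]
tool_rot: [3.125, 0.27, 0.001]
ft_force: [1.7, -9.3, -2.4]
grip_width: 0.005
grip_force: 4.6
```

Request:
move_arm(slide=[[0,0,0],[0,0,0]], roll=[0,0])

```text
time: 35.65
position: [0.5627, -0.0453, 0.0312]
tool_rot: [3.126, 0.27, 0.001]
ft_force: [1.3, -8.0, -2.9]
grip_width: 0.003
grip_force: 4.4
```

Request:
move_arm(slide=[[0,-0.1,0]], roll=[0])

```text
time: 35.75
position: [0.5626, -0.0447, 0.0312]
tool_rot: [3.125, 0.27, 0.001]
ft_force: [1.8, -9.3, -0.7]
grip_width: -0.0
grip_force: 4.6
```

Request:
move_arm(slide=[[0,-0.1,0],[0,-0.1,0],[0,-0.1,0]], roll=[0,0,0])

```text
time: 36.05
position: [0.5623, -0.0433, 0.0312]
tool_rot: [3.126, 0.271, 0.001]
ft_force: [1.5, -8.9, -1.6]
grip_width: 0.006
grip_force: 4.3
```

Now at carriage y ≈ -49. I'll back off gently to the right, lift, and check.

Request:
move_arm(slide=[[0,0.2,0],[0,0.5,0],[0,0.9,0],[0,1.4,0],[0,1.8,0],[0,2,0],[0,2,0],[0,2,-1],[0,2,-3],[0,2,-5],[0,2,-7],[0,2,-9],[0,2,-10.5],[0,2,-11],[0,2,-11],[0,2,-11]], roll=[0,0,0,0,0,0,0,0,0,0,0,0,0,0,0,0])

```text
time: 37.65
position: [0.5647, -0.0593, 0.1403]
tool_rot: [-3.129, -0.274, 0.002]
ft_force: [-0.3, -0.2, -0.9]
grip_width: -0.0
grip_force: 0.0
```

```bash
python3 - <<'E'
from h import *
s=monitor.get_state();print(s["time"],s["position"],s["ft_force"])
im=cams.get_image("scene")[140:240,190:370,::-1]
cv2.imwrite("pics/s7.png",cv2.resize(np.clip(255*(im/255.)**.6,0,255).astype(np.uint8),None,fx=4,fy=4,interpolation=cv2.INTER_CUBIC))
for sc in(-45,-50,-55):
    X=np.r_[[.545-.174*sc/1e3,.057+.985*sc/1e3],.068,1];p=P("scene")@X;u=p[:2]/p[2];print(sc,(u-[190,140]+.5)*4-.5)
E
```

```text
37.65 [ 0.56470685 -0.05926378  0.14032806] [-0.34694759 -0.19038265 -0.9328426 ]
-45 [319.4918842  166.29296876]
-50 [312.01557026 166.097528  ]
-55 [304.53924271 165.9020869 ]
```

View pics/s7.png

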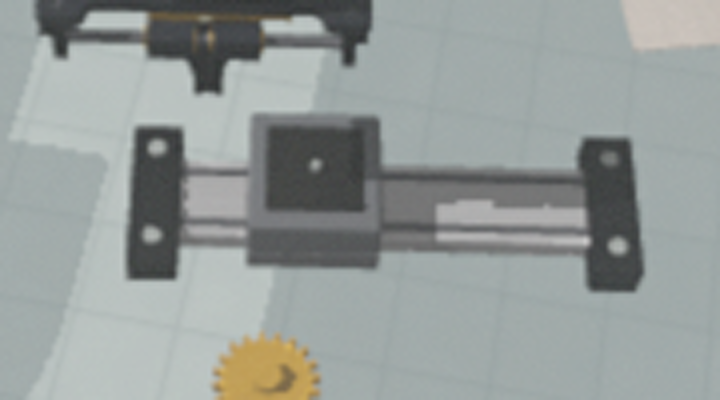

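The stub is at (315,165), so the carriage is at y ≈ -49, on the tight spot's middle. The gripper is clear of everything. I'll hand in.

```bash
python3 -c "
from bench import workorder
print(workorder.close_job())"
```

```text
the job is handed in; nothing more can be done
None
```

I pushed the carriage to the left stop, then to the right stop, then back, and left it on the tightest spot, at about y = -49 mm with a peak drag of about 13 N; on the rightward push the fingertip once rode up over the carriage edge at that spot, so I lifted off and pushed again lower, and the job was handed in with the arm clear.

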